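# Sort finished puppet parts into their trays

### The arm

A 7-joint arm with a two-finger parallel gripper is mounted at the origin on the work surface. World frame = base frame: x ahead of the robot, y to its left, z up, the work surface at z = 0. Lengths are in mm, angles in rad, forces in N, time in s.
With the tool pointing down it reaches from about 350 to 775 mm from the base axis. Payload 3.1 kg.
Tool frame: the origin (TCP) lies at the very end of the fingers, on their centre line; the grasp point (between the pads) lies 19 mm behind it; z points along the fingers, y is the line along which they close (so a half turn about z gives the same grasp; the last joint's range is limited). The gripper opens to 85 mm and grips with 20 to 120 N. Pads are 22 mm wide; open, the fingers measure 114 mm over their backs; the gripper's body (76 mm by 85 mm) begins 54 mm behind the grasp point. The pads swing forward as they close: fully open they stand 13 mm farther back than shut.
Start: joints at [1.252, 0.311, 0.014, 1.512, -0.004, 1.319, -0.027], TCP at [150.336, -529.071, 231.304] pointing down, gripper open.
Joint ranges: [-2.7, 2.7], [-0.3, 1.91], [-1.27, 1.3], [0.12, 2.57], [-1.44, 4.58], [0.2, 2.03], [-3.05, 3.05]. Speed limits (rad/s): [2.79, 2.79, 3.14, 3.14, 3.14, 3.14, 3.14].

### API

Orientations are given as a rotation vector (axis times angle).
In Python, from cell import robot, vision, regions_of gives the robot as it stands.
- The arm moves only by the shell command python3 -m handwheel 'ROWS' [FORCE]. ROWS is JSON, a list that holds one entry, the list of rows, each a list of 7 numbers: the shift along the tool's x, y, z scaled (see below), then the turn, a rotation vector about the tool's x, y, z scaled (see below), then the opening, from -1 (shut) to 1 (fully open). A call has 1 to 20 rows; each row shifts and turns the commanded pose from where the row before left it, along the tool's axes as they then stand; what a row does not reach is not made up. The controller multiplies each number of a shift by 40 mm and each number of a turn by 4 degrees. A row lasts 1/10 s, in which the tool goes at most 50 mm and 8.59 degrees, less where a joint would pass 70% of its speed; a pose out of reach is approached as far as the arm can. A call with a number of a shift or a turn outside -1 to 1 is refused whole. A call with a gripper value outside its range is refused whole. The fingers move at their own pace and stop on an object; FORCE is the grip in N (left out, the last holds). Time passes only in rows, so rows that do not move let the fingers close. It gives the time, the measured TCP pose, the force, the opening and the grip force at its end, in the units of the state.
- robot.read_state(): the state, without advancing time (a new reading comes with each control period).
- vision.read_camera(name): name is "scene" or "top"; returns a dict with "pixels" (480x640x3 uint8, red, green, blue), "z_map" (480x640 float32, mm along the optical axis (not along the pixel's ray), 0 where there is no reading), "fx", "fy", "cx", "cy" (pixels), "R" (3x3) and "t" (3): a world point X has camera coordinates R X + t. Camera axes: x right, y down, z forward; pixel columns grow to the right and rows downward; lengths in mm; the calibration is good to about 2 mm. A picture is of the moment at which its call begins.
- robot.sign_off(): hands the job in; it is judged then, once.
Trained networks look in the newest picture that a camera, given by its name, has taken for a name from the list of things; names that differ only in an ending like _2 or _b are one class to them, and where a whole thing is asked for, a point or a joint stands for the part that bears it (a point fixed in the world has none). Each returns a list of dicts, best first, with "conf" (0 to 1); they miss things now and then, are a little off and sometimes report something else, mostly with a low value. They report only what shows in the picture. A call takes as long as a camera call. They do not tell look-alikes from the thing itself.
- regions_of(camera, label): "mask" (480x640 bool, what is visible of it) and "bbox" ([left, top, width, height] in pixels, round what is visible of it).
The state is a dict: "t": time; "qpos": joint angles; "dq": joint speeds; "effort": joint torques, N m; "tool_pos": TCP position; "ee_rot": TCP orientation; "contact_force": force on the tool from outside, world axes, zero at the start; "moment": the same for the moment, N m; "width": finger opening in mm; "finger_force": force on a finger pad.
Only numpy, scipy, OpenCV 4.12 (cv2) and the standard library are available. Lean on these libraries where they do the work, as an engineer would, in place of code of your own. Each camera call takes 0.05 s, during which the arm holds its last target. There are 200 camera calls.

### The job

Sort the loose puppet parts into the trays where they belong: the blue and the green control rod into the pale bamboo tray, both carved heads into the red lacquered tray, and the gilded flag holder into the black lacquered tray. The rods must lie flat and the heads and the flag holder must stand upright, each resting directly on its tray's floor and not on a rim or on another part. Leave the drum and the comb where they are.

Things in the scene. Friction and masses are not known exactly. Their poses are not given: they have to be found in the camera images.
- blue_rod: loose short control rod, painted blue with a thin gilt band near each end; square section 20 x 20 mm, 90 mm long, about 40 g, lying on the work surface on one of its four like sides. Origin: its centre (10 mm above what it lies on); its length is along its x.
- green_rod: loose short control rod, painted green with a thin gilt band near each end; square section 20 x 20 mm, 90 mm long, about 40 g, lying on the work surface on one of its four like sides. Origin: its centre (10 mm above what it lies on); its length is along its x.
- dark_head: loose carved and painted puppet head with a pale face and a black cap, standing upright on its flat neck (38 mm across). Round about z: a 42 mm wide cylinder from 14 to 46 mm above its underside, then narrowing to the cap's top knob at 69 mm. About 60 g. Origin: centre of its underside; z up through the cap, face towards its -x.
- red_head: loose carved and painted puppet head with a pale face and a red cap, standing upright on its flat neck (38 mm across). Round about z: a 42 mm wide cylinder from 14 to 46 mm above its underside, then narrowing to the cap's top knob at 69 mm. About 60 g. Origin: centre of its underside; z up through the cap, face towards its -x.
- flag_holder: loose gilded (gold-coloured) flag holder standing upright: round foot 52 mm across and 8 mm high, narrowing by 12 mm above its underside to a plain round stem 26 mm across up to its top at 62 mm, where the dark mouth is. About 120 g. Origin: centre of its underside; z up.
- bamboo_tray: pale yellow bamboo open tray, fixed. Outer size 150 (x) x 160 (y) mm, 20 mm high; walls and floor 5 mm thick, so inside 140 x 150 mm, its floor 5 mm above its underside. Origin: centre of its underside, resting on the work surface; z up.
- red_tray: red lacquered open tray, fixed. Outer size 150 (x) x 160 (y) mm, 20 mm high; walls and floor 5 mm thick, so inside 140 x 150 mm, its floor 5 mm above its underside. Origin: centre of its underside, resting on the work surface; z up.
- black_tray: black lacquered open tray, fixed. Outer size 150 (x) x 160 (y) mm, 20 mm high; walls and floor 5 mm thick, so inside 140 x 150 mm, its floor 5 mm above its underside. Origin: centre of its underside, resting on the work surface; z up.
- drum: bystander, loose: small barrel-shaped drum, red with black rims and a pale skin, 70 mm across, 55 mm high, 250 g, standing beyond the trays. Origin: centre of its underside; z up.
- comb: bystander, loose: pale horn comb lying flat beyond the trays, 100 mm long (its y), about 41 mm across, 8 mm thick, 40 g. Origin: at table height near its middle; teeth towards its -x.
There are look-alikes about, which are no part of the job. Several things look just like the green_rod: the one meant starts nearest to the robot's base.

How it is judged (in metres and radians):
At the end, for the whole second after the job is handed in: Both rods are inside the bamboo tray, both heads inside the red tray and the flag holder inside the black tray, each resting on that tray's floor (within 4 mm in height), the rods level and the others upright within 0.1 rad, released and at rest (x of blue_rod in the frame of bamboo_tray between -0.07 and 0.07 m and y of blue_rod in the frame of bamboo_tray between -0.075 and 0.075 m and z of blue_rod in the frame of bamboo_tray between 0.011 and 0.019 m and angle between blue_rod's own x axis and vertical between 1.47 and 1.67 rad and linear speed of each of blue_rod, green_rod, dark_head, red_head, flag_holder below 0.02 m/s and x of green_rod in the frame of bamboo_tray between -0.07 and 0.07 m and y of green_rod in the frame of bamboo_tray between -0.075 and 0.075 m and z of green_rod in the frame of bamboo_tray between 0.011 and 0.019 m and angle between green_rod's own x axis and vertical between 1.47 and 1.67 rad and x of dark_head in the frame of red_tray between -0.07 and 0.07 m and y of dark_head in the frame of red_tray between -0.075 and 0.075 m and z of dark_head in the frame of red_tray between 0.001 and 0.009 m and angle between each of dark_head, red_head, flag_holder's own z axis and vertical below 0.1 rad and x of red_head in the frame of red_tray between -0.07 and 0.07 m and y of red_head in the frame of red_tray between -0.075 and 0.075 m and z of red_head in the frame of red_tray between 0.001 and 0.009 m and x of flag_holder in the frame of black_tray between -0.07 and 0.07 m and y of flag_holder in the frame of black_tray between -0.075 and 0.075 m and z of flag_holder in the frame of black_tray between 0.001 and 0.009 m); the robot touches nothing.
It fails at once if the drum was shifted by more than 20 mm or tipped over (distance of drum from where it was at the start of the episode above 0.02 m or angle between drum's own z axis and vertical above 0.3 rad).
It fails at once if the comb was shifted by more than 20 mm (distance of comb from where it was at the start of the episode above 0.02 m).
It also fails if it takes over 144 s, if anything falls off the work surface, if the arm or the gripper's body presses on something with over 40 N, if the wrist force passes 120 N, or if a joint passes its speed limit or range.

## Working session

There is one attempt and no reset: what is moved stays moved. The work goes in short steps, Python scripts to look and compute and a shell command to move; the robot and the scene stay as the last step left them, time stands still between calls to the robot, and variables do not carry over. Pictures are saved under pics/ and viewed, at most 14 in all, crops included, and the job is handed in when it is done.

```bash
ls; mkdir -p pics; python3 - <<'E'
from cell import robot, vision, regions_of
import cv2
s=robot.read_state(); print(s)
for n in("top","scene"):
    c=vision.read_camera(n); cv2.imwrite(f"pics/{n}0.png",c["pixels"][:,:,::-1]); print(c["R"],c["t"],c["fx"],c["cx"],c["cy"])
E
```

```text
pics
{'t': 0.0, 'qpos': array([ 1.25229061,  0.31172375,  0.01401526,  1.51304946, -0.00440223,
        1.31919205, -0.02718504]), 'dq': array([-0.00021267, -0.0013137 , -0.00075407, -0.00069406,  0.00100179,
       -0.00073927, -0.00026109]), 'effort': array([ 2.31137883e-04, -3.79916131e+01,  1.45804561e-01, -2.30589491e+01,
        1.19061818e-02,  1.36338334e-02, -1.61163848e-05]), 'tool_pos': array([ 150.10917026, -528.36742498,  230.2252498 ]), 'ee_rot': array([-3.10925516e+00, -4.33208183e-01,  6.63692341e-04]), 'contact_force': array([-0.57870301, -0.64780632,  0.21491898]), 'moment': array([0.03114023, 0.03165411, 0.00918402]), 'finger_force': 0.0, 'width': 85.43086805070769}
[[-0.02705284 -0.99961314 -0.00645927]
 [-0.99231619  0.02763467 -0.12060222]
 [ 0.12073407  0.00314701 -0.9926799 ]] [-104.88414538  552.07284196 1506.75623789] 619.8347724524326 325.4378915405954 235.30011396223523
[[ 0.88673252  0.46215187  0.01100393]
 [ 0.36364102 -0.68262692 -0.63386568]
 [-0.28543063  0.56607079 -0.77336487]] [-459.87120454 -262.55705315 1426.55908783] 541.943032966468 314.80713161343374 241.2676687825781
```

View pics/top0.png

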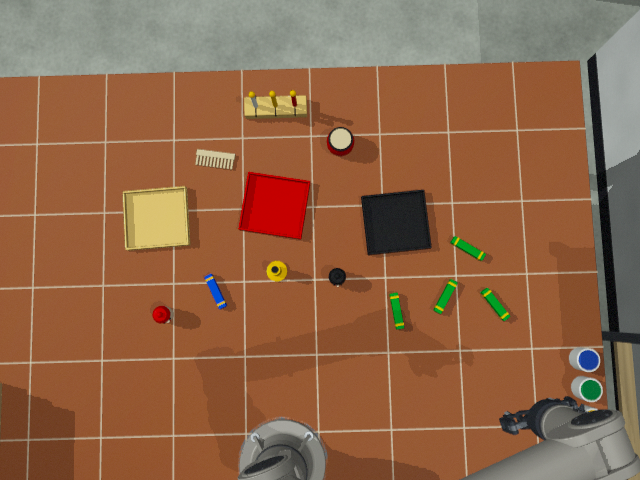

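View pics/scene0.png

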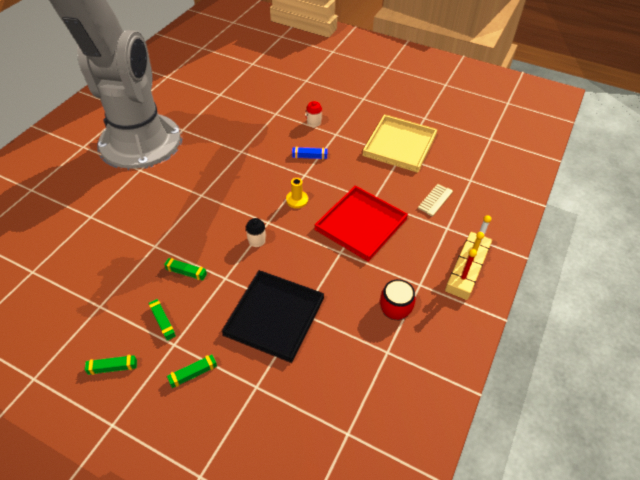

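```bash
cat > h.py <<'E'
from cell import robot, vision, regions_of
import numpy as np, cv2
from scipy.spatial.transform import Rotation as Ro
def cloud(c):
    z=c["z_map"].astype(float); v,u=np.mgrid[:480,:640]
    p=np.stack([(u-c["cx"])/c["fx"]*z,(v-c["cy"])/c["fy"]*z,z],-1)
    return (p-c["t"])@np.asarray(c["R"])
E
python3 - <<'E'
from h import *
np.set_printoptions(precision=1,suppress=True)
for cam in("top","scene"):
    c=vision.read_camera(cam); P=cloud(c)
    for l in "blue_rod green_rod dark_head red_head flag_holder bamboo_tray red_tray black_tray drum comb".split():
        for r in regions_of(cam,l):
            m=cv2.erode(r["mask"].astype(np.uint8),np.ones((2,2)))>0; m&=c["z_map"]>0
            if m.sum()<5: continue
            q=P[m]; zt=np.percentile(q[:,2],97)
            (cx,cy),(w,h),a=cv2.minAreaRect(q[:,:2].astype(np.float32))
            print(cam,l,round(r["conf"],2),r["bbox"],"med",np.median(q,0),"ztop",round(zt,1),"rect",np.array([cx,cy,w,h,a]))
E
```

```text
top blue_rod 0.71 [203.6, 270.4, 25.3, 33.0] med [419.  156.7  18.5] ztop 25.2 rect [418.7 157.2  88.9  19.6  25.6]
top green_rod 0.91 [433.7, 279.6, 24.2, 35.2] med [ 388.9 -412.5   19.2] ztop 25.7 rect [ 389.4 -412.2   18.6   84.6   59.3]
top green_rod 0.74 [387.9, 296.2, 18.2, 32.0] med [ 359.9 -290.7   19. ] ztop 24.9 rect [ 357.6 -290.7   85.3   18.     8. ]
top green_rod 0.73 [483.1, 291.9, 26.2, 25.4] med [ 366.  -534.5   19. ] ztop 24.9 rect [ 366.6 -534.8   85.4   20.    36. ]
top green_rod 0.71 [452.1, 235.5, 32.9, 27.7] med [ 507.3 -475.    18.5] ztop 25.1 rect [ 507.8 -474.9   84.6   19.5   57.6]
top dark_head 0.72 [333.4, 265.6, 11.7, 21.7] med [ 443.4 -145.4   57.8] ztop 67.2 rect [ 443.9 -145.2   37.9   34.4   44.9]
top dark_head 0.25 [152.6, 304.8, 23.8, 19.9] med [363.4 276.9  55.7] ztop 68.1 rect [363.2 280.6  38.5  36.3   5. ]
top red_head 0.5 [153.9, 305.3, 20.2, 18.3] med [363.9 276.   56. ] ztop 68.2 rect [364.7 280.5  35.2  36.1  88.2]
top flag_holder 0.63 [263.9, 263.6, 17.4, 18.5] med [462.    1.9  12.3] ztop 65.1 rect [464.3   4.3  46.   44.2  43.6]
top bamb
[... 1602 characters left out ...]
, 115.7, 74.4, 57.1] med [609.5 307.7   7.6] ztop 22.1 rect [610.  306.6 151.7 167.1   2.4]
scene red_tray 0.69 [161.7, 260.8, 44.0, 20.1] med [ 365.3 -295.    19.9] ztop 24.0 rect [ 362.  -292.6   85.9   19.1    8. ]
scene red_tray 0.56 [314.4, 187.8, 90.9, 74.3] med [635.    6.6   7.3] ztop 21.9 rect [634.    6.1 164.6 151.7  79.7]
scene black_tray 0.57 [220.7, 273.6, 103.0, 89.0] med [ 582.8 -301.2    6.7] ztop 21.6 rect [ 582.4 -299.   148.7  160.8    4.6]
scene drum 0.82 [380.7, 280.1, 34.2, 37.6] med [ 792.9 -179.    55.6] ztop 60.0 rect [ 791.1 -166.8   62.5   65.1    6.9]
scene comb 0.65 [419.6, 182.9, 33.1, 30.9] med [761.  152.8   8.6] ztop 12.7 rect [760.1 157.7  97.1  37.5  80.4]
```

The top view shows the red head at (161,315), blue rod (216,291), flag holder (276,271) and dark head (337,276). The green rod nearest the base is at (397,311), about 463 mm away; the next nearest is about 567 mm. The trays are at (156,218), (275,206) and (396,222). The scene view agrees with all of this.

```bash
cat >> h.py <<'E'
def go(x,y,z,th):
    """shift left in the tool frame (after the turn first), in row units, for tool x at world angle th (deg)"""
    s=robot.read_state(); R=Ro.from_rotvec(s["ee_rot"]); c,d=np.cos(np.radians(th)),np.sin(np.radians(th))
    T=Ro.from_matrix([[c,d,0],[d,-c,0],[0,0,-1]])
    turn=np.degrees((R.inv()*T).as_rotvec())/4
    sh=T.inv().apply(np.array([x,y,z])-s["tool_pos"])/40
    n=int(np.ceil(max(abs(sh).max(),np.linalg.norm(sh)*40/45)))
    print("t",round(s["t"],1),"tcp",s["tool_pos"].round(1),"w",round(s["width"],1),"turn",turn.round(2),"shift",sh.round(2),"rows",n,"each",(sh/max(n,1)).round(3))
E
python3 - <<'E'
from h import *
for cam in("top","scene"):
    c=vision.read_camera(cam); P=cloud(c)
    for l,xy in dict(red=(367,279),dark=(447,-148),flag=(466,2)).items():
        d=np.hypot(P[...,0]-xy[0],P[...,1]-xy[1]); m=(d<35)&(P[...,2]>57)&(c["z_map"]>0); q=P[m]
        print(cam,l,m.sum(),(q[:,:2].min(0)+q[:,:2].max(0))/2,q.max(0)-q.min(0))
go(360,-291.5,100,8)
E
```

```text
top red 116 [364.91674141 283.22767361] [31.33785548 34.42167771 17.30929333]
top dark 107 [ 444.73510551 -146.63438409] [36.43600486 36.26208654 12.9778195 ]
top flag 82 [465.5376061    4.69581755] [22.53860865 24.25819402 10.41219844]
scene red 87 [366.82016939 282.9004902 ] [34.38198148 34.07312548 15.74020373]
scene dark 151 [ 447.02503287 -146.74008794] [33.47952098 32.95598181 13.81256447]
scene flag 93 [466.13838898   3.86198625] [25.22460209 27.60554579 11.41769576]
t 1.3 tcp [ 150.3 -529.1  231.3] w 85.3 turn [0.   0.   1.96] shift [ 6.02 -5.15  3.28] rows 8 each [ 0.752 -0.644  0.41 ]
```

```bash
python3 -m handwheel '[[[0,0,0,0,0,0.98,1],[0,0,0,0,0,0.98,1],[0.752,-0.644,0.41,0,0,0,1],[0.752,-0.644,0.41,0,0,0,1],[0.752,-0.644,0.41,0,0,0,1],[0.752,-0.644,0.41,0,0,0,1],[0.752,-0.644,0.41,0,0,0,1],[0.752,-0.644,0.41,0,0,0,1],[0.752,-0.644,0.41,0,0,0,1],[0.752,-0.644,0.41,0,0,0,1],[0,0,0,0,0,0,1],[0,0,0,0,0,0,1]]]' 40; python3 -c "
from h import *
go(360,-291.5,3,8)"
```

```text
t: 2.5
tool_pos: [360.2, -290.6, 99.9]
ee_rot: [-3.133, -0.225, 0.001]
contact_force: [-1.5, 0.2, 0.7]
width: 85.8
finger_force: 0.0
t 2.5 tcp [ 360.2 -290.6   99.9] w 85.8 turn [-0.01  0.01  0.05] shift [-0.01  0.02  2.42] rows 3 each [-0.003  0.007  0.807]
```

Accurate. Descend and close (TCP at about z=3).

```bash
python3 -m handwheel '[[[0,0,0.8,0,0,0,1],[0,0,0.8,0,0,0,1],[0,0,0.4,0,0,0,1],[0,0,0.4,0,0,0,1],[0,0,0,0,0,0,1],[0,0,0,0,0,0,-1],[0,0,0,0,0,0,-1],[0,0,0,0,0,0,-1],[0,0,0,0,0,0,-1],[0,0,0,0,0,0,-1],[0,0,0,0,0,0,-1],[0,0,0,0,0,0,-1],[0,0,0,0,0,0,-1]]]' 40
```

```text
t: 3.8
tool_pos: [360.5, -291.9, 4.9]
ee_rot: [3.133, 0.22, 0.002]
contact_force: [-0.3, -0.2, 5.2]
width: 18.8
finger_force: 39.9
```

```bash
python3 -m handwheel '[[[0,0,-0.5,0,0,0,-1],[0,0,-1,0,0,0,-1],[0,0,-1,0,0,0,-1],[0,0,0,0,0,0.65,-1],[0,0,0,0,0,0.65,-1],[0,0,0,0,0,0,-1]]]'; python3 -c "
from h import *
go(609.7,272,100,2.8)"
```

```text
t: 4.4
tool_pos: [359.6, -291.2, 104.1]
ee_rot: [-3.141, -0.078, 0.0]
contact_force: [0.4, 0.4, -0.8]
width: 19.1
finger_force: 39.2
t 4.4 tcp [ 359.6 -291.2  104.1] w 19.1 turn [-0.    0.    0.01] shift [  6.93 -13.76   0.1 ] rows 14 each [ 0.495 -0.983  0.007]
```

```bash
python3 -m handwheel '[[[0.495,-0.983,0,0,0,0,-1],[0.495,-0.983,0,0,0,0,-1],[0.495,-0.983,0,0,0,0,-1],[0.495,-0.983,0,0,0,0,-1],[0.495,-0.983,0,0,0,0,-1],[0.495,-0.983,0,0,0,0,-1],[0.495,-0.983,0,0,0,0,-1],[0.495,-0.983,0,0,0,0,-1],[0.495,-0.983,0,0,0,0,-1],[0.495,-0.983,0,0,0,0,-1],[0.495,-0.983,0,0,0,0,-1],[0.495,-0.983,0,0,0,0,-1],[0.495,-0.983,0,0,0,0,-1],[0.495,-0.983,0,0,0,0,-1],[0,0,0,0,0,0,-1],[0,0,0,0,0,0,-1],[0,0,0,0,0,0,-1]]]'; python3 -c "
from h import *
go(609.7,272,11,2.8)"
```

```text
t: 6.1
tool_pos: [609.3, 270.1, 103.1]
ee_rot: [3.138, 0.076, -0.002]
contact_force: [0.8, -0.7, 0.2]
width: 18.8
finger_force: 39.3
t 6.1 tcp [609.3 270.1 103.1] w 18.8 turn [ 0.03  0.02 -0.  ] shift [ 0.01 -0.05  2.3 ] rows 3 each [ 0.004 -0.015  0.767]
```

```bash
python3 -m handwheel '[[[0,-0.05,0.8,0,0,0,-1],[0,0,0.8,0,0,0,-1],[0,0,0.5,0,0,0,-1],[0,0,0.2,0,0,0,-1],[0,0,0,0,0,0,-1],[0,0,0,0,0,0,-0.1],[0,0,0,0,0,0,-0.1],[0,0,0,0,0,0,-0.1],[0,0,0,0,0,0,-0.1],[0,0,-0.3,0,0,0,-0.1],[0,0,-1,0,0,0,-0.1],[0,0,-1,0,0,0,-0.1],[0,0,0,0,0,0,1],[0,0,0,0,0,0,1]]]'; python3 -c "
from h import *
go(420,156.5,100,25.5)"
```

```text
t: 7.5
tool_pos: [610.7, 274.9, 106.8]
ee_rot: [-3.139, -0.078, -0.007]
contact_force: [-1.1, -0.4, -0.5]
width: 66.1
finger_force: 0.0
t 7.5 tcp [610.7 274.9 106.8] w 66.1 turn [-0.01 -0.06 -5.67] shift [-5.58  0.62  0.17] rows 6 each [-0.929  0.103  0.028]
```

```bash
python3 -m handwheel '[[[0,0,0,0,0,-0.945,1],[0,0,0,0,0,-0.945,1],[0,0,0,0,0,-0.945,1],[0,0,0,0,0,-0.945,1],[0,0,0,0,0,-0.945,1],[0,0,0,0,0,-0.945,1],[-0.93,0.103,0,0,0,0,1],[-0.93,0.103,0,0,0,0,1],[-0.93,0.103,0,0,0,0,1],[-0.93,0.103,0,0,0,0,1],[-0.93,0.103,0,0,0,0,1],[-0.93,0.103,0,0,0,0,1],[0,0,0,0,0,0,1],[0,0,0.8,0,0,0,1],[0,0,0.8,0,0,0,1],[0,0,0,0,0,0,1]]]'; python3 -c "
from h import *
go(420,156.5,5,25.5)
c=vision.read_camera('top');cv2.imwrite('pics/b.png',cv2.resize(c['pixels'][150:350,100:400,::-1],None,fx=2,fy=2))"
```

```text
t: 9.1
tool_pos: [414.6, 153.9, 36.3]
ee_rot: [3.063, 0.694, -0.016]
contact_force: [0.2, -0.8, 0.2]
width: 85.6
finger_force: 0.0
t 9.1 tcp [414.6 153.9  36.3] w 85.6 turn [-0.02  0.15  0.01] shift [ 0.15 -0.    0.78] rows 1 each [ 0.15  -0.002  0.784]
```

View pics/b.png

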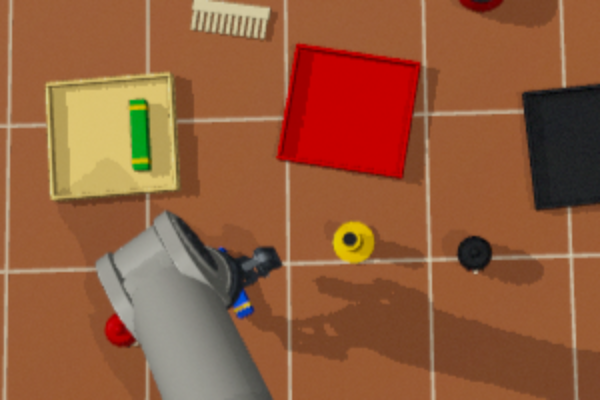

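The green rod lies flat in the bamboo tray at crop (140,135). The gripper straddles the blue rod at about (240,285).

```bash
python3 -m handwheel '[[[0.15,0,0.4,0,0.15,0,1],[0,0,0.38,0,0,0,1],[0,0,0,0,0,0,1],[0,0,0,0,0,0,-1],[0,0,0,0,0,0,-1],[0,0,0,0,0,0,-1],[0,0,0,0,0,0,-1],[0,0,0,0,0,0,-1],[0,0,0,0,0,0,-1],[0,0,0,0,0,0,-1],[0,0,0,0,0,0,-1],[0,0,-0.5,0,0,0,-1],[0,0,-1,0,0,0,-1],[0,0,-1,0,0,0,-1],[0,0,0,0,0,0,-1]]]' 40; python3 -c "
from h import *
go(606.3,342,100,2.8)"
```

```text
t: 10.65
tool_pos: [427.2, 159.7, 113.6]
ee_rot: [-3.061, -0.693, -0.033]
contact_force: [0.5, 0.0, 0.4]
width: 18.5
finger_force: 39.3
t 10.7 tcp [427.2 159.7 113.6] w 18.5 turn [-0.04 -0.31  5.68] shift [ 4.69 -4.33  0.34] rows 6 each [ 0.782 -0.722  0.057]
```

```bash
python3 -m handwheel '[[[0,0,0,0,0,0.945,-1],[0,0,0,0,0,0.945,-1],[0,0,0,0,0,0.945,-1],[0,0,0,0,0,0.945,-1],[0,0,0,0,0,0.945,-1],[0,0,0,0,0,0.945,-1],[0.782,-0.722,0,0,0,0,-1],[0.782,-0.722,0,0,0,0,-1],[0.782,-0.722,0,0,0,0,-1],[0.782,-0.722,0,0,0,0,-1],[0.782,-0.722,0,0,0,0,-1],[0.782,-0.722,0,0,0,0,-1],[0,0,0,0,0,0,-1],[0,0,0,0,0,0,-1],[0,0,0,0,0,0,-1],[0,0,0,0,0,0,-1]]]'; python3 -c "
from h import *
go(606.3,342,11,2.8)"
```

```text
t: 12.25
tool_pos: [601.7, 338.6, 111.6]
ee_rot: [-3.138, -0.076, -0.015]
contact_force: [-0.7, 0.2, -0.1]
width: 18.7
finger_force: 39.4
t 12.2 tcp [601.7 338.6 111.6] w 18.7 turn [-0.04 -0.14 -0.  ] shift [ 0.12 -0.08  2.51] rows 3 each [ 0.04  -0.026  0.838]
```

```bash
python3 -m handwheel '[[[0.1,-0.05,0.8,0,-0.12,0,-1],[0,0,0.8,0,0,0,-1],[0,0,0.5,0,0,0,-1],[0,0,0.4,0,0,0,-1],[0,0,0,0,0,0,-1],[0,0,0,0,0,0,-1],[0,0,0,0,0,0,-0.1],[0,0,0,0,0,0,-0.1],[0,0,0,0,0,0,-0.1],[0,0,0,0,0,0,-0.1],[0,0,-0.3,0,0,0,-0.1],[0,0,-1,0,0,0,-0.1],[0,0,-1,0,0,0,-0.1],[0,0,0,0,0,0,0.3],[0,0,0,0,0,0,1],[0,0,0,0,0,0,1],[0,0,0,0,0,0,1]]]'; python3 -c "
from h import *
go(366,283,110,2.8)"
```

```text
t: 13.95
tool_pos: [605.5, 341.6, 101.8]
ee_rot: [-3.138, -0.078, 0.002]
contact_force: [0.4, 0.5, -0.4]
width: 85.7
finger_force: 0.0
t 13.9 tcp [605.5 341.6 101.8] w 85.7 turn [-0.03  0.02  0.01] shift [-6.05  1.17 -0.21] rows 7 each [-0.864  0.167 -0.029]
```

```bash
python3 -m handwheel '[[[-0.864,0.167,0,0,0,0,1],[-0.864,0.167,0,0,0,0,1],[-0.864,0.167,0,0,0,0,1],[-0.864,0.167,0,0,0,0,1],[-0.864,0.167,0,0,0,0,1],[-0.864,0.167,0,0,0,0,1],[-0.864,0.167,0,0,0,0,1],[0,0,0,0,0,0,1],[0,0,0,0,0,0,1],[0,0,0,0,0,0,1],[0,0,0,0,0,0,1]]]'; python3 -c "
from h import *
go(366,283,12,2.8)"
```

```text
t: 15.05
tool_pos: [368.4, 284.0, 102.9]
ee_rot: [-3.136, -0.075, -0.002]
contact_force: [0.9, 0.2, -0.0]
width: 85.3
finger_force: 0.0
t 15.1 tcp [368.4 284.  102.9] w 85.3 turn [-0.07 -0.02 -0.01] shift [-0.06  0.02  2.27] rows 3 each [-0.02   0.007  0.758]
```

```bash
python3 -m handwheel '[[[-0.05,0.02,0.8,0,0,0,1],[0,0,0.8,0,0,0,1],[0,0,0.5,0,0,0,1],[0,0,0.17,0,0,0,1],[0,0,0,0,0,0,1],[0,0,0,0,0,0,1],[0,0,0,0,0,0,-1],[0,0,0,0,0,0,-1],[0,0,0,0,0,0,-1],[0,0,0,0,0,0,-1],[0,0,0,0,0,0,-1],[0,0,0,0,0,0,-1],[0,0,0,0,0,0,-1]]]' 30; python3 -m handwheel '[[[0,0,-0.5,0,0,0,-1],[0,0,-1,0,0,0,-1],[0,0,-1,0,0,0,-1],[0,0,0,0,0,0.8,-1],[0,0,0,0,0,0.8,-1],[0,0,0,0,0,0.8,-1],[0,0,0,0,0,0.8,-1],[0,0,0,0,0,0,-1],[0,0,0,0,0,0,-1]]]'; python3 -c "
from h import *
a=np.radians(-10.3);c=np.array([632,6.2]);u=np.array([np.cos(a),np.sin(a)])*32;print(c+u,c-u)
go(*(c-u),110,-10.3)"
```

```text
t: 16.35
tool_pos: [365.8, 283.7, 13.0]
ee_rot: [-3.136, -0.077, -0.004]
contact_force: [-0.8, -0.2, 6.1]
width: 41.2
finger_force: 30.8
t: 17.25
tool_pos: [364.8, 282.6, 111.8]
ee_rot: [-3.126, 0.271, -0.0]
contact_force: [0.3, 0.5, -1.3]
width: 41.3
finger_force: 30.7
[6.63484321e+02 4.78329116e-01] [600.51567879  11.92167088]
t 17.2 tcp [364.8 282.6 111.8] w 41.3 turn [-0.05  0.    0.1 ] shift [7.01 5.6  0.05] rows 8 each [0.876 0.701 0.006]
```

```bash
python3 -m handwheel '[[[0.957,0.622,0,0,0,0,-1],[0.957,0.622,0,0,0,0,-1],[0.957,0.622,0,0,0,0,-1],[0.957,0.622,0,0,0,0,-1],[0.957,0.622,0,0,0,0,-1],[0.957,0.622,0,0,0,0,-1],[0.957,0.622,0,0,0,0,-1],[0.957,0.622,0,0,0,0,-1],[0.957,0.622,0,0,0,0,-1],[0,0,0,0,0,0,-1],[0,0,0,0,0,0,-1],[0,0,0,0,0,0,-1],[0,0,0,0,0,0,-1]]]'; python3 -c "
from h import *
go(663.5,0.5,19,-10.3)"
```

```text
t: 18.55
tool_pos: [664.8, 4.8, 111.4]
ee_rot: [-3.125, 0.268, 0.0]
contact_force: [-0.2, 0.5, -0.3]
width: 41.0
finger_force: 30.7
t 18.6 tcp [664.8   4.8 111.4] w 41.0 turn [-0.08  0.01  0.13] shift [-0.01  0.11  2.31] rows 3 each [-0.004  0.037  0.77 ]
```

```bash
python3 -m handwheel '[[[0,0.11,0.8,0,0,0.13,-1],[0,0,0.8,0,0,0,-1],[0,0,0.5,0,0,0,-1],[0,0,0.2,0,0,0,-1],[0,0,0,0,0,0,-1],[0,0,0,0,0,0,-1],[0,0,0,0,0,0,0.4],[0,0,0,0,0,0,0.4],[0,0,0,0,0,0,0.4],[0,0,0,0,0,0,0.4],[0,0,-0.5,0,0,0,0.4],[0,0,-1,0,0,0,0.4],[0,0,-1,0,0,0,0.4],[0,0,0,0,0,0,1],[0,0,0,0,0,0,1],[0,0,0,0,0,0,1]]]'; python3 -c "
from h import *
go(446,-146.7,110,-10.3)"
```

```text
t: 20.15
tool_pos: [663.9, -2.0, 118.0]
ee_rot: [-3.125, 0.287, 0.003]
contact_force: [0.4, 0.5, -0.4]
width: 85.4
finger_force: 0.0
t 20.1 tcp [663.9  -2.  118. ] w 85.4 turn [-0.05  0.03 -0.05] shift [-4.71  4.53  0.2 ] rows 6 each [-0.785  0.756  0.033]
```

```bash
python3 -m handwheel '[[[-0.785,0.756,0,0,0,0,1],[-0.785,0.756,0,0,0,0,1],[-0.785,0.756,0,0,0,0,1],[-0.785,0.756,0,0,0,0,1],[-0.785,0.756,0,0,0,0,1],[-0.785,0.756,0,0,0,0,1],[0,0,0,0,0,0,1],[0,0,0,0,0,0,1],[0,0,0,0,0,0,1],[0,0,0,0,0,0,1]]]'; python3 -c "
from h import *
go(446,-146.7,12,-10.3)
c=vision.read_camera('scene');cv2.imwrite('pics/c.png',cv2.resize(c['pixels'][70:370,200:500,::-1],None,fx=2,fy=2))"
```

```text
t: 21.15
tool_pos: [447.6, -144.5, 118.2]
ee_rot: [-3.124, 0.283, -0.001]
contact_force: [-0.1, 0.0, -0.5]
width: 85.2
finger_force: 0.0
t 21.1 tcp [ 447.6 -144.5  118.2] w 85.2 turn [-0.08 -0.01 -0.01] shift [-0.03  0.06  2.66] rows 3 each [-0.01   0.021  0.885]
```

View pics/c.png

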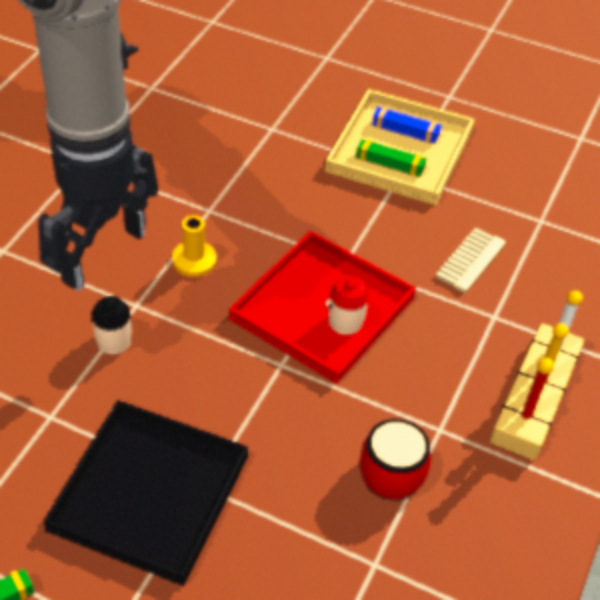

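Both rods lie flat in the bamboo tray, at crop (405,125) and (390,157). The red head stands in the red tray at (348,305). The gripper is above the dark head.

```bash
python3 -m handwheel '[[[-0.03,0.06,0.8,0,0,0,1],[0,0,0.8,0,0,0,1],[0,0,0.7,0,0,0,1],[0,0,0.35,0,0,0,1],[0,0,0,0,0,0,1],[0,0,0,0,0,0,1],[0,0,0,0,0,0,-1],[0,0,0,0,0,0,-1],[0,0,0,0,0,0,-1],[0,0,0,0,0,0,-1],[0,0,0,0,0,0,-1],[0,0,0,0,0,0,-1],[0,0,0,0,0,0,-1]]]' 30; python3 -m handwheel '[[[0,0,-0.5,0,0,0,-1],[0,0,-1,0,0,0,-1],[0,0,-1,0,0,0,-1],[0,0,0,0,0,0,-1],[0,0,0,0,0,0,-1]]]'; python3 -c "
from h import *
go(600.5,12,110,-10.3)"
```

```text
t: 22.5
tool_pos: [446.0, -147.7, 13.4]
ee_rot: [-3.125, 0.287, -0.004]
contact_force: [-0.3, 0.4, 6.2]
width: 41.6
finger_force: 30.9
t: 23.0
tool_pos: [445.3, -148.3, 113.1]
ee_rot: [-3.125, 0.287, -0.004]
contact_force: [0.8, 0.7, -0.7]
width: 41.0
finger_force: 30.6
t 23.0 tcp [ 445.3 -148.3  113.1] w 41.0 turn [-0.05 -0.03 -0.05] shift [ 3.1  -4.64  0.08] rows 5 each [ 0.62  -0.927  0.015]
```

```bash
python3 -m handwheel '[[[0.62,-0.927,0,0,0,0,-1],[0.62,-0.927,0,0,0,0,-1],[0.62,-0.927,0,0,0,0,-1],[0.62,-0.927,0,0,0,0,-1],[0.62,-0.927,0,0,0,0,-1],[0,0,0,0,0,0,-1],[0,0,0,0,0,0,-1],[0,0,0,0,0,0,-1],[0,0,0,0,0,0,-1]]]'; python3 -c "
from h import *
go(600.5,12,19,-10.3)"
```

```text
t: 23.9
tool_pos: [599.4, 9.6, 112.4]
ee_rot: [-3.126, 0.291, 0.002]
contact_force: [0.1, 1.0, 0.0]
width: 41.3
finger_force: 30.7
t 23.9 tcp [599.4   9.6 112.4] w 41.3 turn [-0.03  0.02 -0.09] shift [ 0.02 -0.07  2.33] rows 3 each [ 0.006 -0.022  0.778]
```

```bash
python3 -m handwheel '[[[0,-0.05,0.8,0,0,0,-1],[0,0,0.8,0,0,0,-1],[0,0,0.5,0,0,0,-1],[0,0,0.22,0,0,0,-1],[0,0,0,0,0,0,-1],[0,0,0,0,0,0,-1],[0,0,0,0,0,0,0.4],[0,0,0,0,0,0,0.4],[0,0,0,0,0,0,0.4],[0,0,0,0,0,0,0.4],[0,0,-0.5,0,0,0,0.4],[0,0,-1,0,0,0,0.4],[0,0,-1,0,0,0,0.4],[0,0,0,0,0,0,1],[0,0,0,0,0,0,1],[0,0,0,0,0,0,1]]]'; python3 -c "
from h import *
go(466,4,110,-10.3)"
```

```text
t: 25.5
tool_pos: [599.9, 13.5, 119.2]
ee_rot: [-3.125, 0.287, 0.003]
contact_force: [0.2, 0.1, -0.2]
width: 85.3
finger_force: 0.0
t 25.5 tcp [599.9  13.5 119.2] w 85.3 turn [-0.05  0.03 -0.05] shift [-3.25  0.83  0.23] rows 4 each [-0.813  0.208  0.058]
```

```bash
python3 -m handwheel '[[[-0.813,0.208,0.058,0,0,0,1],[-0.813,0.208,0.058,0,0,0,1],[-0.813,0.208,0.058,0,0,0,1],[-0.813,0.208,0.058,0,0,0,1],[0,0,0,0,0,0,1],[0,0,0,0,0,0,1],[0,0,0,0,0,0,1],[0,0,0,0,0,0,1]]]'; python3 -c "
from h import *
go(466,4,20,-10.3)"
```

```text
t: 26.3
tool_pos: [468.3, 4.9, 111.0]
ee_rot: [-3.124, 0.287, -0.002]
contact_force: [0.2, -0.1, 0.3]
width: 85.6
finger_force: 0.0
t 26.3 tcp [468.3   4.9 111. ] w 85.6 turn [-0.07 -0.01 -0.05] shift [-0.05  0.03  2.27] rows 3 each [-0.018  0.011  0.758]
```

```bash
python3 -m handwheel '[[[-0.05,0.03,0.8,0,0,0,1],[0,0,0.8,0,0,0,1],[0,0,0.5,0,0,0,1],[0,0,0.17,0,0,0,1],[0,0,0,0,0,0,1],[0,0,0,0,0,0,1],[0,0,0,0,0,0,-1],[0,0,0,0,0,0,-1],[0,0,0,0,0,0,-1],[0,0,0,0,0,0,-1],[0,0,0,0,0,0,-1],[0,0,0,0,0,0,-1],[0,0,0,0,0,0,-1],[0,0,0,0,0,0,-1]]]' 40; python3 -m handwheel '[[[0,0,-0.5,0,0,0,-1],[0,0,-1,0,0,0,-1],[0,0,-1,0,0,0,-1],[0,0,0,0,0,0,-1],[0,0,0,0,0,0,-1]]]'; python3 -c "
from h import *
go(580,-300,120,-10.3)"
```

```text
t: 27.7
tool_pos: [465.3, 4.4, 20.7]
ee_rot: [-3.124, 0.287, -0.002]
contact_force: [-1.1, 0.7, 6.0]
width: 25.4
finger_force: 39.1
t: 28.2
tool_pos: [465.0, 3.6, 120.4]
ee_rot: [-3.125, 0.288, -0.003]
contact_force: [-0.2, -0.0, -2.0]
width: 24.8
finger_force: 39.6
t 28.2 tcp [465.    3.6 120.4] w 24.8 turn [-0.06 -0.02 -0.05] shift [4.19 6.95 0.01] rows 8 each [0.523 0.869 0.001]
```

```bash
python3 -m handwheel '[[[0.523,0.869,0,0,0,0,-1],[0.523,0.869,0,0,0,0,-1],[0.523,0.869,0,0,0,0,-1],[0.523,0.869,0,0,0,0,-1],[0.523,0.869,0,0,0,0,-1],[0.523,0.869,0,0,0,0,-1],[0.523,0.869,0,0,0,0,-1],[0.523,0.869,0,0,0,0,-1],[0,0,0,0,0,0,-1],[0,0,0,0,0,0,-1],[0,0,0,0,0,0,-1],[0,0,0,0,0,0,-1]]]'; python3 -c "
from h import *
go(580,-300,26.5,-10.3)"
```

```text
t: 29.4
tool_pos: [578.5, -297.6, 118.3]
ee_rot: [-3.123, 0.282, 0.002]
contact_force: [-0.6, 0.4, -2.3]
width: 24.9
finger_force: 39.7
t 29.4 tcp [ 578.5 -297.6  118.3] w 24.9 turn [-0.08  0.02 -0.01] shift [0.05 0.05 2.3 ] rows 3 each [0.016 0.017 0.765]
```

```bash
python3 -m handwheel '[[[0,0,0.8,0,0,0,-1],[0,0,0.8,0,0,0,-1],[0,0,0.5,0,0,0,-1],[0,0,0.2,0,0,0,-1],[0,0,0,0,0,0,-1],[0,0,0,0,0,0,-1],[0,0,0,0,0,0,0.3],[0,0,0,0,0,0,0.3],[0,0,0,0,0,0,0.3],[0,0,0,0,0,0,0.3],[0,0,-0.5,0,0,0,0.3],[0,0,-1,0,0,0,0.3],[0,0,-1,0,0,0,0.3],[-1,0,-0.3,0,0,0,0.3],[-1,0,0,0,0,0,0.3],[-1,0,0,0,0,0,0.3],[0,0,0,0,0,0,0.3],[0,0,0,0,0,0,0.3],[0,0,0,0,0,0,0.3]]]'; python3 - <<'E'
from h import *
np.set_printoptions(precision=1,suppress=True)
for cam in("top","scene"):
    c=vision.read_camera(cam); P=cloud(c); cv2.imwrite(f"pics/{cam}9.png",c["pixels"][:,:,::-1])
    for l in "blue_rod green_rod dark_head red_head flag_holder drum comb".split():
        for r in regions_of(cam,l):
            m=cv2.erode(r["mask"].astype(np.uint8),np.ones((2,2)))>0; m&=c["z_map"]>0
            if m.sum()<5 : continue
            q=P[m]; print(cam,l,round(r["conf"],2),"med",np.median(q,0),"ztop",round(np.percentile(q[:,2],97),1))
E
```

```text
t: 31.3
tool_pos: [462.4, -278.6, 139.8]
ee_rot: [-3.125, 0.286, -0.005]
contact_force: [0.9, -0.1, 0.2]
width: 55.8
finger_force: 0.0
top blue_rod 0.87 med [600.7 337.8  22.6] ztop 30.7
top green_rod 0.76 med [611.2 268.7  23.6] ztop 30.0
top green_rod 0.75 med [ 365.4 -537.1   19. ] ztop 25.3
top green_rod 0.68 med [ 506.5 -476.6   18.9] ztop 25.6
top green_rod 0.6 med [ 390.9 -414.4   18.5] ztop 24.8
top dark_head 0.66 med [595.9  10.9  62.7] ztop 72.5
top red_head 0.6 med [659.4  -4.1  61.2] ztop 72.7
top flag_holder 0.19 med [ 605.5 -273.7    4.5] ztop 21.2
top drum 0.97 med [ 780.3 -164.1   53.6] ztop 60.6
top comb 0.85 med [757.9 158.5   5.2] ztop 11.6
top comb 0.5 med [599.6 338.2  22.8] ztop 30.7
scene blue_rod 0.69 med [605.7 334.2  22.1] ztop 30.0
scene green_rod 0.98 med [ 372.3 -538.2   19.3] ztop 23.4
scene green_rod 0.79 med [ 396.7 -415.8   20.5] ztop 24.0
scene green_rod 0.75 med [611.6 264.2  23.6] ztop 29.4
scene green_rod 0.64 med [ 513.4 -478.5   19.6] ztop 23.6
scene dark_head 0.87 med [607.5   0.2  51.5] ztop 72.9
scene dark_head 0.69 med [636.3 -13.3   7.6] ztop 23.0
scene red_head 0.92 med [670.2 -14.6  51.3] ztop 71.7
scene flag_holder 0.71 med [ 587.  -308.    19.1] ztop 70.1
scene drum 0.81 med [ 793.3 -179.    55.6] ztop 60.1
scene comb 0.9 med [760.2 156.4   8.6] ztop 12.6
scene comb 0.23 med [611.1 264.2  23.7] ztop 29.4
```

View pics/top9.png

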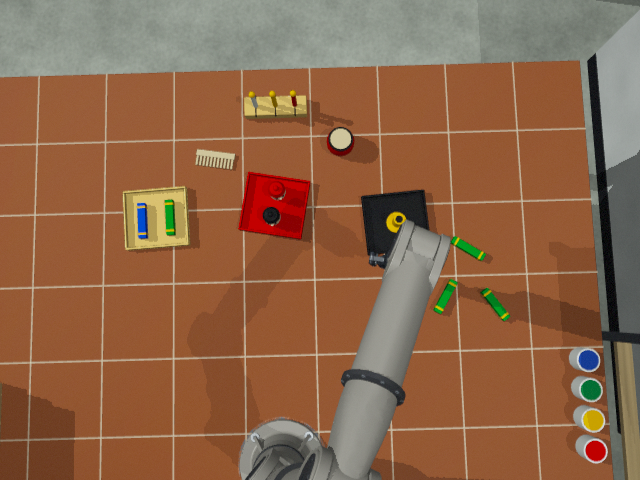

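View pics/scene9.png

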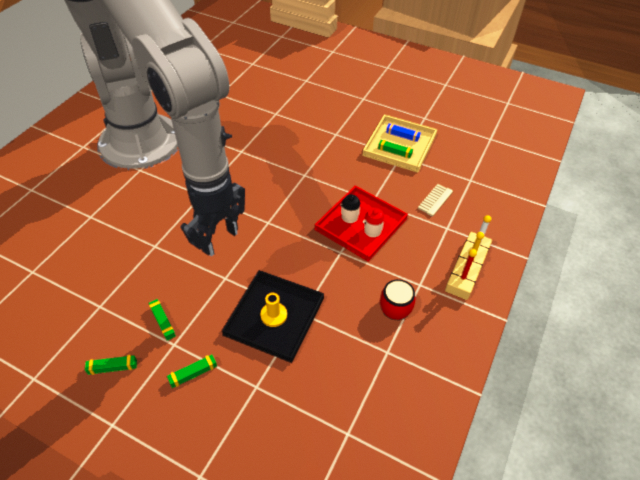

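Both final views show every part in its tray. The rods lie flat in the bamboo tray at top-view (142,220) and (170,217). The heads stand upright in the red tray at (271,215) and (277,191), and the flag holder stands in the black tray at (396,222). All tops sit about 5 mm higher than at the start, as the tray floors require. The drum and comb have not moved, and the gripper is clear.

```bash
python3 -c "
from cell import robot
print(robot.sign_off())"
```

```text
the job is handed in; nothing more can be done
None
```

I've handed the job in: both rods lie flat in the bamboo tray, both heads stand in the red tray, the flag holder stands in the black tray, and the drum and comb are unmoved; the last camera check, at about 31 s, confirmed this, but sign-off returned no verdict.

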